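Tip a tube post blue face up and push it flush to the welding fence

TASK

Push over the bare steel post that has one blue-marked face, so that it lies on the bench with the blue face up; then push it along the bench until its long side lies flush against the steel fence, all its length on the fence. Only push it with the outside of the fingers: do not take it between the fingers, pick it up or carry it. Leave the red post standing and the hammer and spray can where they are.

Things in the scene. Friction and masses are not known exactly. Their poses are not given: they have to be found in the camera images.
- post: bare silvery square-tube post, closed at both ends, 50 x 50 mm, 140 mm tall, 0.45 to 0.8 kg, loose, standing upright at the start. Origin at the centre of its underside; z runs up its length. The blue-marked face looks to its own -y (towards the robot's right at the start, within 0.3 rad); the blue wraps onto a strip of the top at that edge
- post_mid (a point): the middle of that post's volume: 70 mm above the bench while it stands, 25 mm once it lies down. Sliding the lying post along the bench takes some 2 to 10 N
- blue_face (a point): the middle of the post's blue face, 25 mm to the post's own -y from post_mid; 50 mm above the bench when the post lies blue face up. Pushed high on this face towards its own +y, the post tips over its far lower edge, passes balance at 0.34 rad (its top moved some 46 mm) and falls on the face behind
- fence: straight steel bar bolted to the bench, 600 mm long (its y), 30 mm thick (its x) and 40 mm high. Origin at the centre of its underside; its working face looks back at the robot, at x = -15 mm in its own frame. When the post lies flush, post_mid is at x = -40 mm in this frame and the post's length runs along the fence's y. It does not move
- finished_post: red painted square post, 50 x 50 x 140 mm, loose, standing upright beside the work, to be left standing. Origin at the centre of its underside, z up
- hammer: hammer lying on the bench, 280 mm long, handle along its own -x; loose, to be left alone. Origin at its middle, on the bench
- spray_can: yellow-labelled spray can with a pale top, 60 mm diameter, 150 mm tall, standing loose, to be left alone. Origin at the centre of its underside
Not all that is in view belongs to the job. Leave any purple look-alike of the post alone. Of the things shaped like the finished_post, the red one is meant.

How it is judged:
By the outcome, as a careful person would: the job done as asked, in the order asked, and still so for the second after the job is handed in, with the robot touching nothing.
It also fails if it takes over 61 s, if anything falls off the work surface, if the arm or the gripper's body presses on something with over 40 N, if the wrist force passes 120 N, or if a joint passes its speed limit or range.

ROBOT

A 6-joint arm with a two-finger parallel gripper is mounted at the origin on the work surface. World frame = base frame: x ahead of the robot, y to its left, z up, the work surface at z = 0. Lengths are in m, angles in rad, forces in N, time in s.
With the tool pointing down it reaches from about 0.375 to 0.9 m from the base axis. Payload 3.1 kg.
Tool frame: the origin (TCP) lies on the centre line of the jaws, within the pads' length; the fingertips stand robot.nose_length ahead of it and the grasp point (between the pads) lies 6 mm ahead of it (robot.nose_length is the distance from the TCP to the fingertips, in m); z points along the fingers, y is the line along which they close (so a half turn about z gives the same grasp; the last joint's range is limited). The gripper opens to 87 mm and grips with 3 to 60 N. Pads are 19 mm wide; open, the fingers measure 117 mm over their backs; the gripper's body (75 mm by 190 mm) begins 51 mm behind the grasp point.
Start: joints at [-1.351, 0.527, 1.433, -0, 1.181, -0.178], TCP at [0.242, -0.576, 0.248] pointing down, gripper open.
Joint ranges: [-3.08, 3.08], [-0.75, 2.2], [0.22, 2.44], [-1.43, 4.57], [0, 2.65], [-2.85, 2.85]. Speed limits (rad/s): [2.79, 2.79, 3.14, 3.14, 3.14, 3.14].

INTERFACE

Orientations are given as a unit quaternion [x, y, z, w].
In Python, from rig import robot gives the robot as it stands.
- The arm moves only by the shell command python3 -m crank 'ROWS' [FORCE]. ROWS is JSON, one flat list of numbers, 7 for each row, row after row: the shift along the tool's x, y, z in mm, then the turn, a rotation vector about the tool's x, y, z in degrees, then the closure in counts, from 0 (fully open) to 255 (shut). In form: [x, y, z, ax, ay, az, fingers, x, y, z, ax, ay, az, fingers, ...]. A call has exactly 5 rows; each row is the pose to reach, as a shift and turn from the pose commanded when the call began, along the tool's axes at that moment; what a row does not reach only later rows make up. A row lasts 1/12 s, in which the tool goes at most 41.7 mm and 7.16 degrees, less where a joint would pass 70% of its speed; a pose out of reach is approached as far as the arm can. A call with a gripper value outside its range is refused whole. The fingers move at their own pace and stop on an object; FORCE is the grip in N (left out, the last holds). Time passes only in rows, so rows that repeat a pose let the fingers close, or fill a call up. It gives the time, the measured TCP pose, the force, the opening and the grip force at its end, in the units of the state.
- robot.get_obs(): the state, without advancing time (a new reading comes with each control period).
- robot.camera(name): name is "scene" or "top" or "wrist"; returns a dict with "pixels" (480x640x3 uint8, red, green, blue), "intrinsics" (3x3 intrinsics, pixels), "k1" (the pictures are not rectified: a ray, as slopes to the right and down, at radius r is drawn at 1 + k1 r^2 times it, then the intrinsics apply), "extrinsics" (4x4, takes a point from camera to world coordinates); the wrist camera has in their place "mount" (4x4, takes a point from camera to tool coordinates, whose origin is the TCP and whose axes are the flange's). Camera axes: x right, y down, z forward; pixel columns grow to the right and rows downward; lengths in m; the calibration is good to about 2 mm. A picture is of the moment at which its call begins: read the wrist's pose just before it. There is no depth.
- robot.hand_in(): hands the job in; it is judged then, once.
The state is a dict: "time": time; "q": joint angles; "joint_velocities": joint speeds; "joint_torque": joint torques, N m; "position": TCP position; "tool_rot": TCP orientation; "ft_force": force on the tool from outside, world axes, zero at the start; "moment": the same for the moment, N m; "grip_width": finger opening in m; "grip_force": force on a finger pad.
Only numpy, scipy, OpenCV 4.12 (cv2) and the standard library are available. Lean on these libraries where they do the work, as an engineer would, in place of code of your own. Each camera call takes 0.05 s, during which the arm holds its last target. There are 200 camera calls.

## Working session

There is one attempt and no reset: what is moved stays moved. The work goes in short steps, Python scripts to look and compute and a shell command to move; the robot and the scene stay as the last step left them, time stands still between calls to the robot, and variables do not carry over. Pictures are saved under pics/ and viewed, at most 13 in all, crops included, and the job is handed in when it is done.

```bash
ls; mkdir -p pics
python3 - <<'E'
from rig import robot
import cv2,numpy as np
o=robot.get_obs();print(o['time'],o['position'],o['tool_rot'],robot.nose_length,o['ft_force'])
for n in('scene','top'):
    c=robot.camera(n);cv2.imwrite(f'pics/{n}0.png',c['pixels'][:,:,::-1])
    print(n,np.round(c['intrinsics'],1).tolist(),c['k1'],np.round(c['extrinsics'],3).tolist())
E
```

```text
pics
0.0 [ 0.24198918 -0.57552207  0.24657809] [ 9.80285843e-01  1.97581685e-01 -3.75453735e-05 -1.06875870e-03] 0.025 [-0.20072609 -0.16221002 -0.12827786]
scene [[441.1, 0.0, 322.9], [0.0, 441.1, 241.0], [0.0, 0.0, 1.0]] -0.08473459880143723 [[-0.874, 0.324, -0.363, 0.973], [0.486, 0.593, -0.642, 0.674], [0.007, -0.738, -0.675, 0.762], [0.0, 0.0, 0.0, 1.0]]
top [[469.1, 0.0, 318.6], [0.0, 469.1, 236.4], [0.0, 0.0, 1.0]] -0.1127169771967296 [[0.024, -0.999, 0.04, 0.514], [-1.0, -0.023, 0.009, 0.003], [-0.008, -0.04, -0.999, 1.388], [0.0, 0.0, 0.0, 1.0]]
```

View pics/scene0.png

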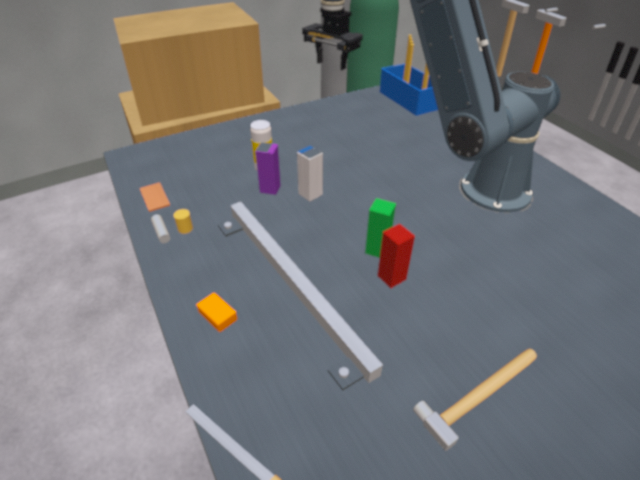

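View pics/top0.png

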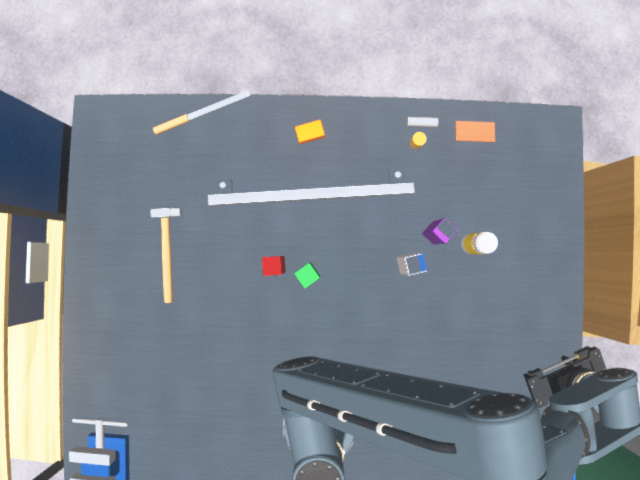

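The top view shows the post's top at about (413,264) with the blue strip on its right (-y) side. The purple look-alike is at (440,231), the can at (485,243), green at (307,275), red at (273,266). The fence runs from (208,200) to (414,188). The scene view agrees.

```bash
cat > h.py <<'E'
import cv2,numpy as np
from rig import robot
def ray(c,px,E=None):
    K=np.array(c['intrinsics']);E=np.array(c['extrinsics'] if E is None else E)
    px=np.array(px,float).reshape(-1,1,2)
    n=cv2.undistortPoints(px,K,np.array([c['k1'],0,0,0,0.]))[:,0]
    d=np.c_[n,np.ones(len(n))]@E[:3,:3].T
    return E[:3,3],d
def onplane(c,px,z,E=None):
    o,d=ray(c,px,E);return (o+d*((z-o[2])/d[:,2])[:,None])[:,:2]
E
python3 - <<'E'
from h import *
c=robot.camera('top');im=c['pixels'];hsv=cv2.cvtColor(im,cv2.COLOR_RGB2HSV)
cv2.imwrite('pics/crop0.png',cv2.resize(im[200:300,370:510,::-1],None,fx=5,fy=5,interpolation=cv2.INTER_CUBIC))
def rect(m,z,x0,x1,y0,y1,name):
    mm=np.zeros_like(m);mm[y0:y1,x0:x1]=m[y0:y1,x0:x1]
    cs=max(cv2.findContours(mm,0,cv2.CHAIN_APPROX_NONE)[0],key=cv2.contourArea)
    b=cv2.boxPoints(cv2.minAreaRect(cs));w=onplane(c,b,z)
    print(name,np.round(b).tolist(),np.round(w,3).tolist(),'c',np.round(w.mean(0),3));return w
H,S,V=[hsv[...,i].astype(int) for i in range(3)]
rect(((V>150)&(S<60)).astype('u1'),.04,195,425,178,210,'fence')
rect(((H>100)&(H<125)&(S>130)&(V>100)).astype('u1'),.14,390,435,245,285,'blue')
rect(((V>115)&((S<60)|((H>100)&(H<125)&(S>130)))).astype('u1'),.14,390,432,245,285,'post')
rect(((H<8)&(S>150)).astype('u1'),.14,255,290,250,280,'red')
rect(((H>45)&(H<80)&(S>120)).astype('u1'),.14,290,325,258,292,'green')
rect(((H>130)&(H<155)&(S>100)).astype('u1'),.14,415,462,215,248,'purple')
rect(((V>190)&(S<50)).astype('u1'),.15,465,505,228,258,'can')
E
```

```text
fence [[206.0, 193.0], [415.0, 181.0], [415.0, 193.0], [207.0, 205.0]] [[0.686, 0.346], [0.735, -0.259], [0.7, -0.262], [0.65, 0.342]] c [0.693 0.042]
blue [[417.0, 256.0], [422.0, 254.0], [426.0, 269.0], [421.0, 270.0]] [[0.518, -0.25], [0.522, -0.264], [0.482, -0.274], [0.479, -0.261]] c [ 0.5   -0.262]
post [[390.0, 284.0], [390.0, 245.0], [431.0, 245.0], [431.0, 284.0]] [[0.441, -0.178], [0.545, -0.176], [0.547, -0.286], [0.443, -0.288]] c [ 0.494 -0.232]
red [[263.0, 257.0], [281.0, 257.0], [281.0, 274.0], [263.0, 274.0]] [[0.505, 0.161], [0.506, 0.113], [0.461, 0.112], [0.46, 0.16]] c [0.483 0.137]
green [[294.0, 273.0], [309.0, 262.0], [320.0, 277.0], [304.0, 288.0]] [[0.464, 0.079], [0.495, 0.037], [0.456, 0.008], [0.425, 0.049]] c [0.46  0.043]
purple [[420.0, 224.0], [443.0, 218.0], [450.0, 241.0], [427.0, 247.0]] [[0.602, -0.257], [0.621, -0.318], [0.559, -0.337], [0.541, -0.275]] c [ 0.581 -0.297]
can [[475.0, 232.0], [497.0, 232.0], [497.0, 253.0], [475.0, 253.0]] [[0.585, -0.403], [0.586, -0.463], [0.53, -0.464], [0.529, -0.403]] c [ 0.557 -0.433]
```

View pics/crop0.png

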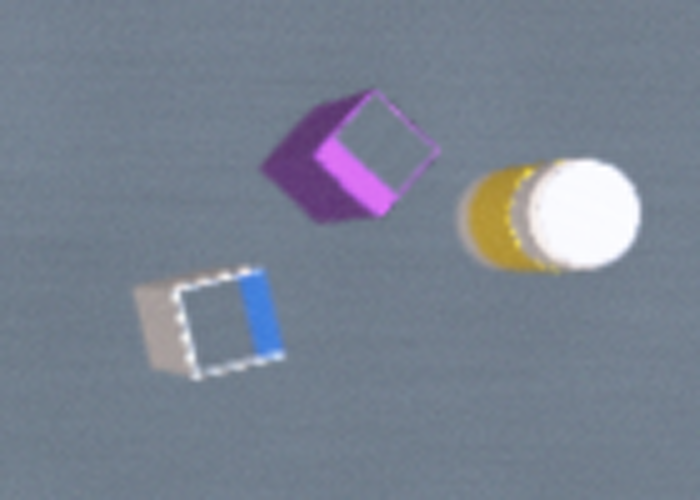

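The crop shows the post's top corners at full-image pixels (405,258), (423,254), (427,271) and (409,276), with the blue strip on the right edge. The purple post's near corner is at (446,243). Next I work out the pose and the first approach.

```bash
cat >> h.py <<'E'
from scipy.spatial.transform import Rotation as R
def go(target,ydir=None):
    """shift in tool mm, turn deg about tool z so that tool y points along ydir (world xy angle, mod pi)"""
    o=robot.get_obs();r=R.from_quat(o['tool_rot'])
    s=r.inv().apply(np.array(target)-o['position'])*1000
    t=None
    if ydir is not None:
        y=r.apply([0,1,0]);d=ydir-np.arctan2(y[1],y[0]);d=(d+np.pi/2)%np.pi-np.pi/2;t=-np.degrees(d)
    print('t',round(o['time'],2),'pos',np.round(o['position'],3),'F',np.round(o['ft_force'],1),'shift',np.round(s,1),'turn z',t,'q6',round(o['q'][5],2))
E
python3 - <<'E'
from h import *
c=robot.camera('top')
w=onplane(c,[(405,258),(423,253.6),(427,271),(409,275.6)],.14)
print(np.round(w,4).tolist(),w.mean(0))
e=(w[1]-w[2])+(w[0]-w[3]);n=-((w[0]-w[1])+(w[3]-w[2]))
print(np.arctan2(e[1],e[0]),np.arctan2(n[1],n[0])+np.pi/2)
yaw=(np.arctan2(e[1],e[0])+np.arctan2(n[1],n[0])+np.pi/2)/2
nn=np.array([np.sin(yaw),-np.cos(yaw)]);ce=w.mean(0)
print('yaw',yaw,'face',ce+.025*nn)
p=ce+nn*(.025+.015+.03)
go([*p,.25],yaw-np.pi/2); go([*p,.135],yaw-np.pi/2)
E
```

```text
[[0.5112, -0.217], [0.524, -0.2652], [0.4778, -0.2768], [0.4646, -0.2287]] [ 0.49441096 -0.24692534]
0.24513700834295643 0.26376717717413234
yaw 0.2544520927585444 face [ 0.50070383 -0.27112037]
t 0.2 pos [ 0.242 -0.576  0.247] F [-0.1  0.1  1.1] shift [ 350.  -136.1   -2.8] turn z 8.215070546263085 q6 -0.18
t 0.2 pos [ 0.242 -0.576  0.247] F [-0.1  0.1  1.1] shift [ 350.  -136.   112.2] turn z 8.215070546263085 q6 -0.18
```

```bash
python3 -m crank '[37,-14,0,0,0,2,255, 74,-28,0,0,0,4,255, 111,-43,0,0,0,6,255, 148,-57,0,0,0,8,255, 186,-72,0,0,0,8.2,255]' 20
python3 -m crank '[36,-14,0,0,0,0,255, 72,-27,0,0,0,0,255, 108,-40,0,0,0,0,255, 145,-55,0,0,0,0,255, 165,-65,0,0,0,0,255]'
python3 - <<'E'
from h import *
yaw=.2545;nn=np.array([np.sin(yaw),-np.cos(yaw)]);ce=np.array([.4944,-.2469])
p=ce+nn*(.025+.015+.03)
go([*p,.14],yaw-np.pi/2);print(robot.get_obs()['grip_width'])
E
```

```text
time: 0.62
position: [0.3866, -0.4365, 0.2474]
tool_rot: [0.992, 0.126, -0.0, -0.0]
ft_force: [0.5, -0.6, -0.4]
grip_width: 0.0616
grip_force: 0.0
time: 1.03
position: [0.5321, -0.3305, 0.2474]
tool_rot: [0.992, 0.128, 0.001, -0.0]
ft_force: [-0.2, -0.3, -0.9]
grip_width: 0.0286
grip_force: 0.0
t 1.03 pos [ 0.532 -0.33   0.247] F [-0.2 -0.3 -0.9] shift [-15.6 -20.4 107.4] turn z 0.15420315007422505 q6 0.58
0.028597922391578583
```

```bash
python3 -m crank '[-8,-10,0,0,0,0,255, -16,-20,10,0,0,0,255, -16,-20,45,0,0,0,255, -16,-20,80,0,0,0,255, -16,-20,107,0,0,0,255]'
python3 -m crank '[0,0,0,0,0,0,255, 0,0,0,0,0,0,255, 0,-7,0,0,0,0,255, 0,-14,0,0,0,0,255, 0,-20,0,0,0,0,255]'
python3 - <<'E'
from h import *
c=robot.camera('top');im=c['pixels']
cv2.imwrite('pics/crop1.png',cv2.resize(im[200:320,340:500,::-1],None,fx=4,fy=4,interpolation=cv2.INTER_CUBIC))
go([.5,-.27,.14],.2545-np.pi/2);print(robot.get_obs()['grip_width'])
E
```

```text
time: 1.45
position: [0.5079, -0.317, 0.1388]
tool_rot: [0.992, 0.127, -0.0, -0.0]
ft_force: [0.1, -0.2, 0.5]
grip_width: 0.0016
grip_force: 0.0
time: 1.87
position: [0.504, -0.2984, 0.1425]
tool_rot: [0.992, 0.127, 0.001, 0.001]
ft_force: [-0.6, 0.2, -0.1]
grip_width: 0.0004
grip_force: 0.0
t 1.92 pos [ 0.503 -0.297  0.142] F [-1.3  0.5 -0.3] shift [  3.6 -26.7   2.2] turn z 0.05556074947987129 q6 0.59
0.0005607948177787225
```

View pics/crop1.png

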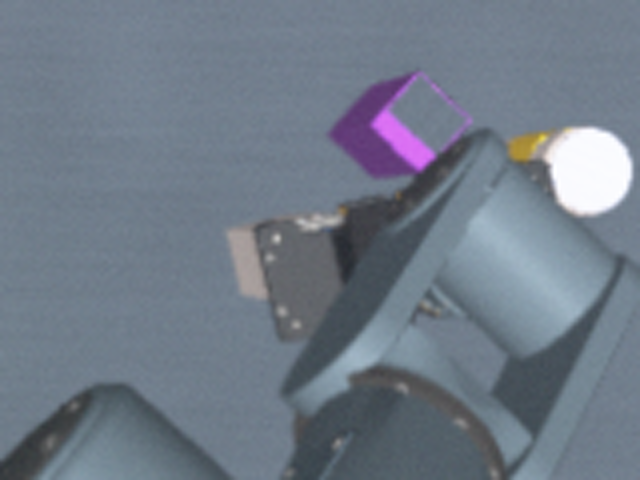

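The picture shows the gripper just right of the post, clear of the purple post and the can. The post is still upright. Now the push.

```bash
python3 -m crank '[2,-6,0,0,0,0,255, 4,-11,0,0,0,0,255, 4,-16,0,0,0,0,255, 4,-21,0,0,0,0,255, 4,-26,0,0,0,0,255]'
python3 -m crank '[0,-5,0,0,0,0,255, 0,-10,0,0,0,0,255, 0,-15,0,0,0,0,255, 0,-20,0,0,0,0,255, 0,-24,0,0,0,0,255]'
python3 - <<'E'
from h import *
c=robot.camera('scene');im=c['pixels']
cv2.imwrite('pics/s1.png',cv2.resize(im[100:300,220:460,::-1],None,fx=3,fy=3))
E
```

```text
time: 2.33
position: [0.5013, -0.2727, 0.1411]
tool_rot: [0.992, 0.127, 0.001, 0.001]
ft_force: [0.1, -1.6, 1.8]
grip_width: 0.0005
grip_force: 0.9
time: 2.75
position: [0.4941, -0.2481, 0.1403]
tool_rot: [0.992, 0.127, -0.0, -0.001]
ft_force: [0.3, -0.8, 0.9]
grip_width: 0.0004
grip_force: 0.2
```

View pics/s1.png

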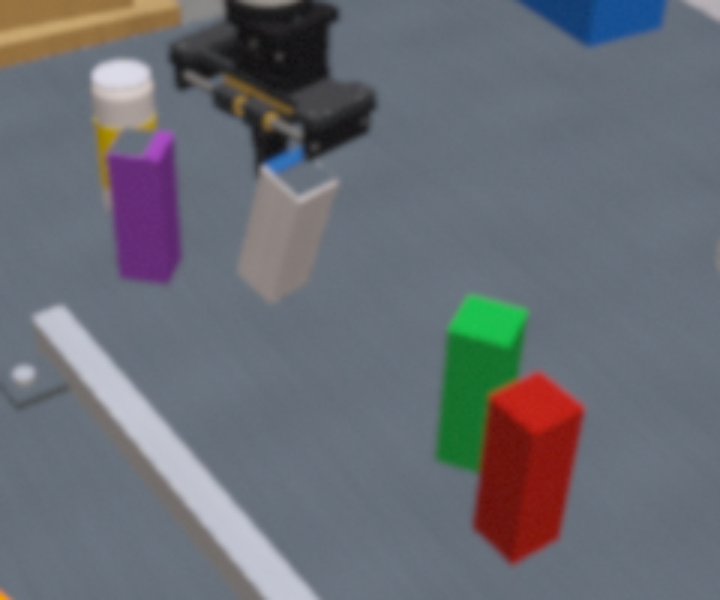

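The post is tilting cleanly with no sliding. Its top is now at about (300,175) in the crop. I push on past balance.

```bash
python3 -m crank '[0,-4,0,0,0,0,255, 0,-8,0,0,0,0,255, 0,-12,0,0,0,0,255, 0,-15,0,0,0,0,255, 0,-18,0,0,0,0,255]'
python3 -m crank '[0,-3,0,0,0,0,255, 0,-6,0,0,0,0,255, 0,-6,0,0,0,0,255, 0,-6,0,0,0,0,255, 0,-6,0,0,0,0,255]'
python3 -m crank '[0,0,-20,0,0,0,255, 0,0,-60,0,0,0,255, -20,0,-90,0,0,0,255, -55,0,-100,0,0,0,200, -95,0,-100,0,0,0,150]'
python3 - <<'E'
from h import *
c=robot.camera('top');im=c['pixels']
cv2.imwrite('pics/t2.png',im[:,:,::-1])
go([.4,-.15,.2],.08-np.pi/2)
E
```

```text
time: 3.22
position: [0.49, -0.2313, 0.1405]
tool_rot: [0.992, 0.127, -0.0, -0.0]
ft_force: [-0.4, 0.7, -0.1]
grip_width: 0.0009
grip_force: 0.0
time: 3.63
position: [0.4888, -0.2261, 0.1406]
tool_rot: [0.992, 0.127, 0.0, 0.0]
ft_force: [0.0, -0.8, -0.2]
grip_width: 0.0004
grip_force: 0.0
time: 4.05
position: [0.3987, -0.252, 0.2438]
tool_rot: [0.992, 0.128, 0.003, 0.004]
ft_force: [0.4, -1.6, 0.6]
grip_width: 0.0069
grip_force: 0.0
t 4.1 pos [ 0.39  -0.25   0.242] F [-4.1  1.4 -1.3] shift [ 35.3 -94.6  41.4] turn z 10.024722189514083 q6 0.51
```

View pics/t2.png

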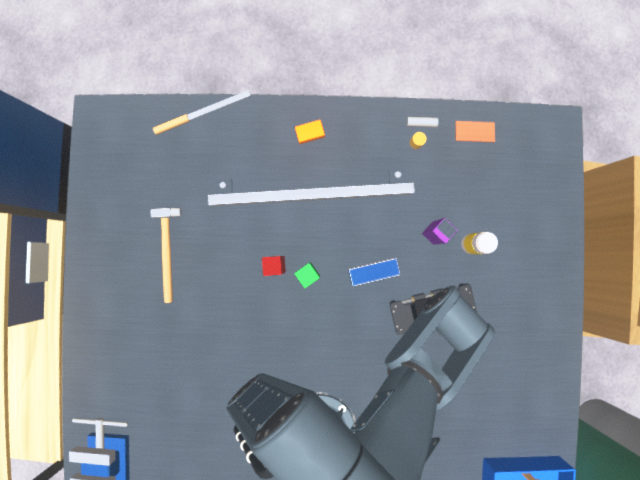

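The post lies blue face up at (349–399, 259–285) px. The red, green and purple posts, the can and the hammer have not moved.

```bash
cat >> h.py <<'E'
def lying(c):
    hsv=cv2.cvtColor(c['pixels'],cv2.COLOR_RGB2HSV);H,S,V=[hsv[...,i].astype(int) for i in range(3)]
    m=((H>100)&(H<125)&(S>150)&(V>120)).astype('u1');m[300:]=0;m[:,:330]=0;m[:,460:]=0
    k=max(cv2.findContours(m,0,cv2.CHAIN_APPROX_NONE)[0],key=cv2.contourArea)
    w=onplane(c,k[:,0],.05).astype(np.float32)
    (x,y),s,a=cv2.minAreaRect(w*1000);b=cv2.boxPoints(((x,y),s,a))
    e=max((b[1]-b[0],b[2]-b[1]),key=np.linalg.norm);e=e*np.sign(e[1])
    return np.array([x,y])/1000,s,np.arctan2(-e[0],e[1])
E
python3 - <<'E'
from h import *
c=robot.camera('top');p,s,y=lying(c);print(p,s,y)
# fence ends of working face, top z .04: fit lower edge of the mask
im=c['pixels'];hsv=cv2.cvtColor(im,cv2.COLOR_RGB2HSV)
pts=[]
for u in range(215,410,3):
    col=im[175:215,u].astype(int).min(1);v=np.where(col>140)[0]
    if len(v): pts.append((u,175+v.max()+.5,175+v.min()-.5))
pts=np.array(pts)
for k in(1,2):
    w=onplane(c,pts[:,[0,k]],.04);f=cv2.fitLine(w.astype(np.float32),cv2.DIST_HUBER,0,.001,.001).ravel()
    f*=1 if f[1]>0 else -1; print('edge yaw',np.arctan2(-f[0],f[1]) if f[1]>0 else f,'x at y=-.15',np.interp(-.15,w[::-1,1],w[::-1,0]))
go([p[0]-.085,p[1],.2],.085-np.pi/2)
E
```

```text
[ 0.47007855 -0.14544669] (40.585205078125, 130.579345703125) 0.25275457
edge yaw 0.081417635 x at y=-.15 0.692555714645312
edge yaw 0.08185085 x at y=-.15 0.721705800062101
t 4.15 pos [ 0.392 -0.25   0.241] F [ 1.   0.6 -0.1] shift [  18.9 -102.8   41.1] turn z 9.511363382836283 q6 0.51
```

```bash
python3 -m crank '[4,-22,0,0,0,3,0, 8,-45,0,0,0,6,0, 12,-70,10,0,0,9,0, 15,-92,20,0,0,9.5,0, 15,-103,35,0,0,9.5,0]'
python3 - <<'E'
from h import *
n=np.array([.9967,.0815]);p=np.array([.47008,-.14545])-n*.085
go([*p,.037],.0816-np.pi/2)
E
```

```text
time: 4.57
position: [0.3854, -0.1444, 0.2057]
tool_rot: [0.999, 0.045, 0.001, -0.0]
ft_force: [-0.6, 0.5, -1.0]
grip_width: 0.0469
grip_force: 0.0
t 4.57 pos [ 0.385 -0.144  0.206] F [-0.6  0.5 -1. ] shift [ -0.9   7.9 168.7] turn z 0.44506524411903486 q6 0.85
```

```bash
python3 -m crank '[0,4,20,0,0,0.4,0, 0,6,60,0,0,0.4,0, 0,6,100,0,0,0.4,0, 0,6,140,0,0,0.4,0, 0,6,160,0,0,0.4,0]'
python3 -m crank '[0,0,5,0,0,0,0, 0,0,8,0,0,0,0, 0,0,8,0,0,0,0, 0,0,8,0,0,0,0, 0,0,8,0,0,0,0]'
python3 - <<'E'
from h import *
c=robot.camera('top');print(lying(c))
cv2.imwrite('pics/t3.png',cv2.resize(c['pixels'][170:330,260:460,::-1],None,fx=4,fy=4-.4))
n=np.array([.9967,.0815]);p=np.array([.47008,-.14545])-n*.035
go([*p,.037],.0816-np.pi/2);print(robot.get_obs()['grip_width'])
E
```

```text
time: 4.98
position: [0.3855, -0.1519, 0.0421]
tool_rot: [0.999, 0.041, -0.001, -0.001]
ft_force: [-0.6, 0.0, -0.3]
grip_width: 0.0805
grip_force: 0.0
time: 5.4
position: [0.3867, -0.153, 0.0389]
tool_rot: [0.999, 0.041, 0.001, 0.001]
ft_force: [-1.2, -0.0, 1.0]
grip_width: 0.0871
grip_force: 0.0
(array([ 0.47186798, -0.15206178]), (40.428550720214844, 116.87452697753906), np.float32(0.25275463))
t 5.45 pos [ 0.387 -0.153  0.039] F [ 0.3 -1.   0.5] shift [48.7 -0.7  2. ] turn z 0.018070930552415234 q6 0.84
0.08693912191403133
```

View pics/t3.png

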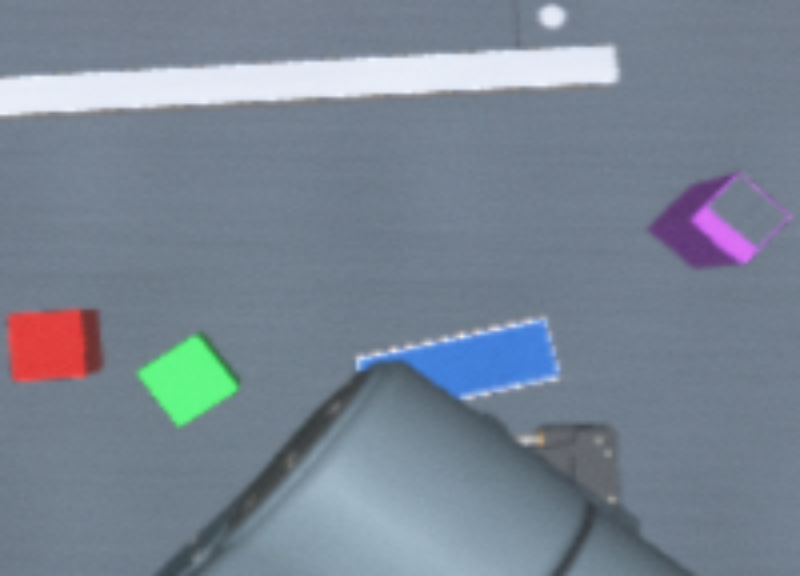

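The picture shows the gripper behind the post and clear of the purple post. Nothing else has moved.

```bash
python3 -m crank '[5,0,0,0,0,0,0, 12,0,0,0,0,0,0, 19,0,0,0,0,0,0, 25,0,0,0,0,0,0, 30,0,0,0,0,0,0]'
python3 -m crank '[5,0,0,0,0,0,0, 10,0,0,0,0,0,0, 16,0,0,0,0,0,0, 22,0,0,0,0,0,0, 28,0,0,0,0,0,0]'
python3 -m crank '[7,0,0,0,0,0,0, 14,0,0,0,0,0,0, 21,0,0,0,0,0,0, 28,0,0,0,0,0,0, 35,0,0,0,0,0,0]'
python3 - <<'E'
from h import *
c=robot.camera('top');print(lying(c))
cv2.imwrite('pics/t4.png',cv2.resize(c['pixels'][170:330,260:460,::-1],None,fx=4,fy=4-.4))
go([.66-.035,-.14,.037],.0816-np.pi/2)
E
```

```text
time: 5.87
position: [0.4171, -0.1502, 0.0378]
tool_rot: [0.999, 0.041, 0.001, 0.0]
ft_force: [-1.1, 0.5, -0.0]
grip_width: 0.0869
grip_force: 0.0
time: 6.28
position: [0.4431, -0.1469, 0.0373]
tool_rot: [0.999, 0.041, -0.001, -0.001]
ft_force: [-3.0, 1.5, 0.1]
grip_width: 0.087
grip_force: 1.1
time: 6.7
position: [0.4795, -0.1449, 0.0374]
tool_rot: [0.999, 0.041, 0.0, 0.0]
ft_force: [-2.1, -0.3, -3.1]
grip_width: 0.0866
grip_force: 1.3
(array([ 0.52096954, -0.10384263]), (19.9567813873291, 45.71919250488281), np.float32(0.02303614))
t 6.75 pos [ 0.481 -0.145  0.038] F [-0.6  1.4 -0.3] shift [143.6   6.4   1.1] turn z 0.016341921125424628 q6 0.97
```

View pics/t4.png

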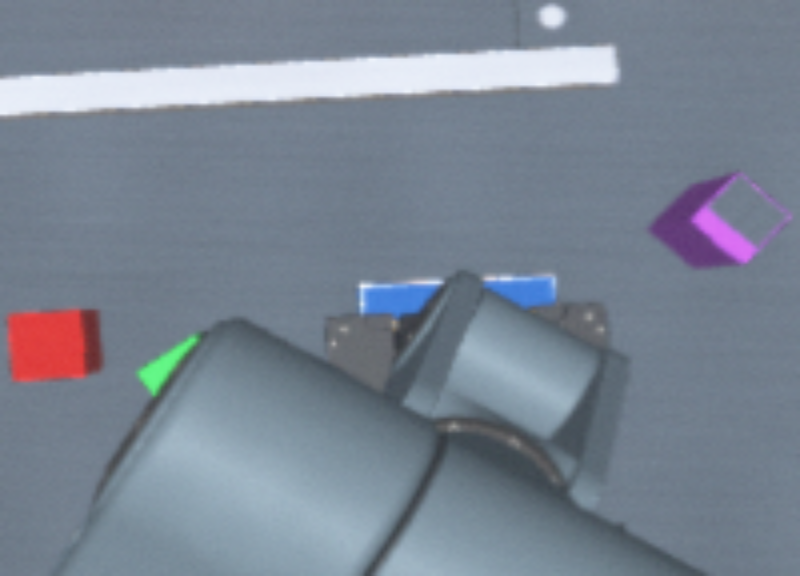

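The post is now square with the fence, at crop (360–555, 280), and inside the fence's length. The purple, red and green posts are unmoved. I keep pushing.

```bash
python3 -m crank '[7,0,0,0,0,0,0, 14,0,0,0,0,0,0, 21,0,0,0,0,0,0, 28,0,0,0,0,0,0, 35,0,0,0,0,0,0]'
python3 -m crank '[7,0,0,0,0,0,0, 14,0,0,0,0,0,0, 21,0,0,0,0,0,0, 28,0,0,0,0,0,0, 35,0,0,0,0,0,0]'
python3 -m crank '[7,0,0,0,0,0,0, 14,0,0,0,0,0,0, 21,0,0,0,0,0,0, 28,0,0,0,0,0,0, 35,0,0,0,0,0,0]'
python3 - <<'E'
from h import *
c=robot.camera('top')
cv2.imwrite('pics/t5.png',cv2.resize(c['pixels'][170:290,300:440,::-1],None,fx=5,fy=5,interpolation=cv2.INTER_CUBIC))
go([.66-.035,-.14,.037],.0816-np.pi/2)
E
```

```text
time: 7.17
position: [0.5138, -0.1418, 0.0376]
tool_rot: [0.999, 0.041, -0.0, -0.0]
ft_force: [-4.7, -0.4, 0.0]
grip_width: 0.087
grip_force: 2.1
time: 7.58
position: [0.5489, -0.139, 0.0376]
tool_rot: [0.999, 0.041, -0.0, -0.0]
ft_force: [-3.8, -0.4, 1.3]
grip_width: 0.0872
grip_force: 2.1
time: 8.0
position: [0.5838, -0.1361, 0.0376]
tool_rot: [0.999, 0.041, -0.0, -0.0]
ft_force: [-3.8, -0.6, 1.8]
grip_width: 0.087
grip_force: 2.2
t 8.05 pos [ 0.586 -0.136  0.038] F [-1.5  0.5 -1.2] shift [38.5  6.7  0.9] turn z 0.013712267346251614 q6 1.07
```

View pics/t5.png

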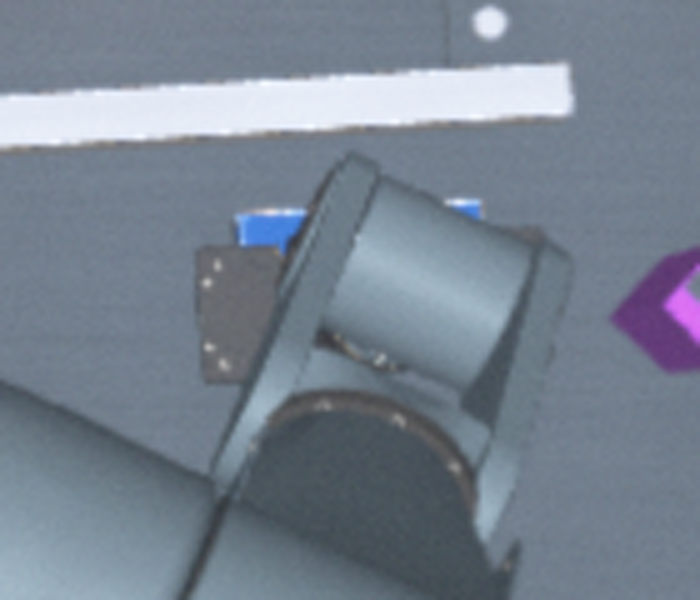

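The post is about 40 mm short of the fence and parallel to it, with its far edge at crop row 212 against the fence edge at row 138. I go in more slowly now.

```bash
python3 -m crank '[6,0,0,0,0,0,0, 12,0,0,0,0,0,0, 18,0,0,0,0,0,0, 23,0,0,0,0,0,0, 28,0,0,0,0,0,0]'
python3 -m crank '[2,0,0,0,0,0,0, 4,0,0,0,0,0,0, 5,0,0,0,0,0,0, 6,0,0,0,0,0,0, 7,0,0,0,0,0,0]'
python3 -m crank '[1,0,0,0,0,0,0, 2,0,0,0,0,0,0, 2,0,0,0,0,0,0, 3,0,0,0,0,0,0, 3,0,0,0,0,0,0]'
```

```text
time: 8.47
position: [0.6111, -0.1339, 0.0376]
tool_rot: [0.999, 0.041, -0.0, -0.0]
ft_force: [-5.8, 0.2, 2.6]
grip_width: 0.0868
grip_force: 2.7
time: 8.88
position: [0.6177, -0.1334, 0.0376]
tool_rot: [0.999, 0.041, -0.0, -0.0]
ft_force: [-5.5, -0.3, 2.1]
grip_width: 0.0871
grip_force: 2.6
time: 9.3
position: [0.621, -0.1331, 0.0376]
tool_rot: [0.999, 0.041, -0.0, -0.0]
ft_force: [-4.4, -0.3, 2.1]
grip_width: 0.0867
grip_force: 2.3
```

```bash
python3 -m crank '[1,0,0,0,0,0,0, 2,0,0,0,0,0,0, 2,0,0,0,0,0,0, 3,0,0,0,0,0,0, 3,0,0,0,0,0,0]'
python3 -m crank '[0,0,0,0,0,0,0, 1,0,0,0,0,0,0, 1,0,0,0,0,0,0, 2,0,0,0,0,0,0, 2,0,0,0,0,0,0]'
```

```text
time: 9.72
position: [0.624, -0.1329, 0.0376]
tool_rot: [0.999, 0.041, -0.0, -0.0]
ft_force: [-5.3, -0.3, 2.9]
grip_width: 0.0872
grip_force: 2.4
time: 10.13
position: [0.626, -0.1327, 0.0376]
tool_rot: [0.999, 0.041, -0.0, -0.0]
ft_force: [-4.9, 0.4, 3.0]
grip_width: 0.0868
grip_force: 2.5
```

```bash
python3 -m crank '[1,0,0,0,0,0,0, 1,0,0,0,0,0,0, 2,0,0,0,0,0,0, 2,0,0,0,0,0,0, 2,0,0,0,0,0,0]'
python3 -m crank '[0,0,0,0,0,0,0, 1,0,0,0,0,0,0, 1,0,0,0,0,0,0, 2,0,0,0,0,0,0, 2,0,0,0,0,0,0]'
```

```text
time: 10.55
position: [0.628, -0.1325, 0.0376]
tool_rot: [0.999, 0.041, -0.0, -0.0]
ft_force: [-4.8, -0.8, 1.9]
grip_width: 0.0872
grip_force: 2.5
time: 10.97
position: [0.63, -0.1324, 0.0376]
tool_rot: [0.999, 0.041, -0.0, -0.0]
ft_force: [-4.4, -1.2, 2.5]
grip_width: 0.087
grip_force: 2.5
```

```bash
python3 -m crank '[1,0,0,0,0,0,0, 1,0,0,0,0,0,0, 2,0,0,0,0,0,0, 2,0,0,0,0,0,0, 2,0,0,0,0,0,0]'
python3 -m crank '[0,0,0,0,0,0,0, 1,0,0,0,0,0,0, 1,0,0,0,0,0,0, 2,0,0,0,0,0,0, 2,0,0,0,0,0,0]'
```

```text
time: 11.38
position: [0.6304, -0.1323, 0.0376]
tool_rot: [0.999, 0.041, -0.002, -0.0]
ft_force: [-8.1, -0.3, 6.1]
grip_width: 0.0868
grip_force: 4.2
time: 11.8
position: [0.6304, -0.1323, 0.0376]
tool_rot: [0.999, 0.041, -0.004, -0.0]
ft_force: [-12.0, -2.9, 8.2]
grip_width: 0.0869
grip_force: 6.4
```

The fence is met: the TCP has stalled at x = 0.630 and the force is rising. A firmer press to seat the post, then I back off straight.

```bash
python3 -m crank '[1,0,0,0,0,0,0, 2,0,0,0,0,0,0, 3,0,0,0,0,0,0, 4,0,0,0,0,0,0, 4,0,0,0,0,0,0]'
python3 -m crank '[-4,0,0,0,0,0,0, -10,0,0,0,0,0,0, -20,0,0,0,0,0,0, -40,0,0,0,0,0,0, -60,0,0,0,0,0,0]'
python3 -m crank '[0,0,-35,0,0,0,0, 0,0,-75,0,0,0,0, 0,0,-115,0,0,0,0, -38,0,-150,0,0,0,0, -78,0,-155,0,0,0,0]'
python3 -m crank '[-38,0,0,0,0,0,0, -76,0,0,0,0,0,0, -100,0,0,0,0,0,0, -100,0,0,0,0,0,0, -100,0,0,0,0,0,0]'
python3 - <<'E'
from h import *
c=robot.camera('top');p,s,y=lying(c);print(p,s,y,'gap from face mm',((np.array([.6926,-.15])-p)@np.array([.9967,.0815])-.025)*1000)
cv2.imwrite('pics/t6.png',c['pixels'][:,:,::-1])
cc=robot.camera('scene')['pixels'];cv2.imwrite('pics/s6.png',cv2.resize(cc[130:400,130:460,::-1],None,fx=2.2,fy=2.2,interpolation=cv2.INTER_CUBIC))
E
```

```text
time: 12.22
position: [0.6305, -0.1323, 0.0376]
tool_rot: [0.999, 0.042, -0.008, -0.001]
ft_force: [-21.4, -5.3, 14.5]
grip_width: 0.0869
grip_force: 10.6
time: 12.63
position: [0.581, -0.1374, 0.038]
tool_rot: [0.999, 0.041, 0.004, 0.001]
ft_force: [-0.8, 0.1, -0.6]
grip_width: 0.0871
grip_force: 0.0
time: 13.05
position: [0.515, -0.1453, 0.1963]
tool_rot: [0.999, 0.042, 0.009, 0.005]
ft_force: [0.5, -1.9, 0.8]
grip_width: 0.0869
grip_force: 0.0
time: 13.47
position: [0.4089, -0.1516, 0.1916]
tool_rot: [0.999, 0.04, 0.002, 0.001]
ft_force: [0.8, 1.2, 0.9]
grip_width: 0.0872
grip_force: 0.0
[ 0.66632501 -0.13250208] (40.23476028442383, 131.04298400878906) 0.0799722 gap from face mm -0.23780053833005396
```

View pics/t6.png

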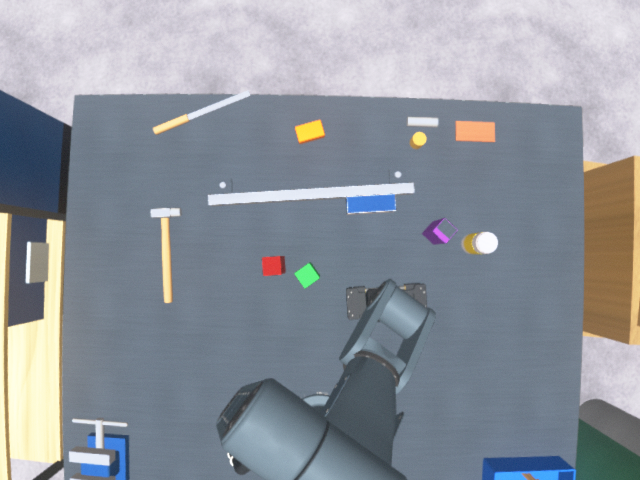

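View pics/s6.png

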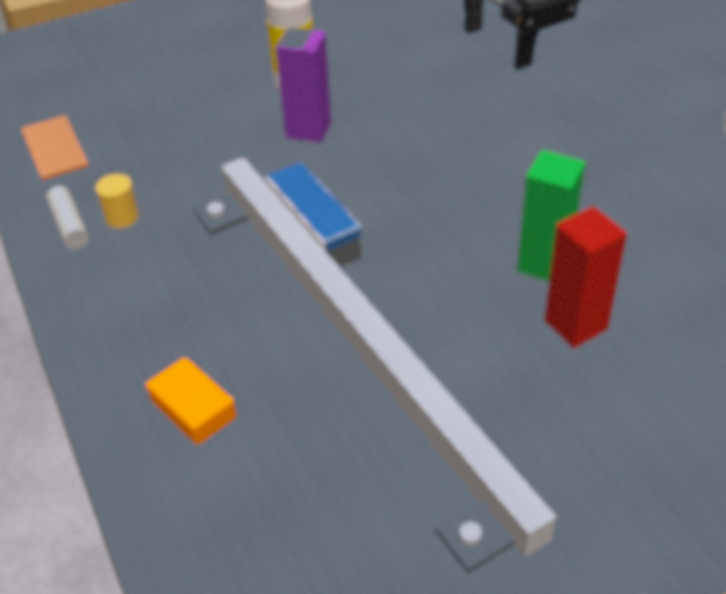

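Both views show the post blue face up against the fence at (347–396, 203) px. The measured gap is about 0 mm and the yaw is 0.080 against the fence's 0.082. The red post still stands, and the hammer and can have not moved.

```bash
python3 -m crank '[0,0,0,0,0,0,0, 0,0,0,0,0,0,0, 0,0,0,0,0,0,0, 0,0,0,0,0,0,0, 0,0,0,0,0,0,0]' && python3 -c "from rig import robot;print(robot.hand_in())"
```

```text
time: 13.98
position: [0.408, -0.1506, 0.1907]
tool_rot: [0.999, 0.041, 0.0, -0.0]
ft_force: [-0.0, 0.3, -0.0]
grip_width: 0.0872
grip_force: 0.0
the job is handed in; nothing more can be done
None
```

The job is handed in at 14 s: the post lies blue face up, flush along the fence for its full length, the red post still stands, and the hammer and spray can were not touched.

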